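Prop the counter bin's lid on its tall stay for the night

ROBOT

A 6-joint arm with a two-finger parallel gripper is mounted at the origin on the work surface. World frame = base frame: x ahead of the robot, y to its left, z up, the work surface at z = 0. Lengths are in mm, angles in rad, forces in N, time in s.
With the tool pointing down it reaches from about 350 to 850 mm from the base axis. Payload 8.1 kg.
Tool frame: the origin (TCP) lies on the centre line of the jaws, within the pads' length; the fingertips stand 19 mm ahead of it and the grasp point (between the pads) is the TCP; z points along the fingers, y is the line along which they close (so a half turn about z gives the same grasp; the last joint's range is limited). The gripper opens to 93 mm and grips with 3 to 60 N. Pads are 15 mm wide; open, the fingers measure 128 mm over their backs; the gripper's body (75 mm by 188 mm) begins 65 mm behind the grasp point.
Start: joints at [1.201, 0.13, 1.488, -0, 1.523, -0.085], TCP at [168.557, 575.842, 237.635] pointing down, gripper open.
Joint ranges: [-2.96, 2.96], [-0.89, 2.26], [0.02, 2.5], [-1.34, 4.48], [0, 2.73], [-2.66, 2.66]. Speed limits (rad/s): [2.39, 2.39, 2.79, 3.14, 3.14, 3.14].

INTERFACE

Orientations are given as [roll, pitch, yaw] about the fixed x, y, z axes, in that order (R = Rz(yaw) Ry(pitch) Rx(roll)).
In Python, from bench import read_state, read_camera, close_job, recognise, cut_out, pinpoint gives the robot as it stands.
- The arm moves only by the tool jog_arm, never from a script. Its argument "increments" is text: rows parted by semicolons, each of 4 numbers parted by spaces: the shift along the world's x, y, z in m, then the turn about the world's z in rad. A call has 1 to 8 rows; each row is the pose to reach, as a shift and turn from the pose commanded when the call began; what a row does not reach only later rows make up. A row lasts 1/10 s, in which the tool goes at most 50 mm and 8.59 degrees, less where a joint would pass 70% of its speed; a pose out of reach is approached as far as the arm can. A call with a gripper value outside its range is refused whole. "claw" is the closure, from -1 (fully open) to 1 (shut), set as the call begins (left out, the last holds). The fingers move at their own pace and stop on an object; "force" is the grip in N (left out, the last holds). Time passes only in rows, so rows that repeat a pose let the fingers close. It gives the time, the measured TCP pose, the force, the opening and the grip force at its end, in the units of the state.
- read_state(): the state, without advancing time (a new reading comes with each control period).
- read_camera(name): name is "side" or "top" or "wrist"; returns a dict with "frame" (400x640x3 uint8, red, green, blue), "mtx" (3x3 intrinsics, pixels), "cam_to_world" (4x4, takes a point from camera to world coordinates). Camera axes: x right, y up, looking along -z (the intrinsics and any distortion apply to the point x, -y, -z); pixel columns grow to the right and rows downward; lengths in mm; the calibration is good to about 2 mm. A picture is of the moment at which its call begins. There is no depth.
- close_job(): hands the job in; it is judged then, once.
Trained networks look in a picture, given as the dict that the camera call returned (one of the last four; its "shot" number tells which), for a name from the list of things; names that differ only in an ending like _2 or _b are one class to them, and where a whole thing is asked for, a point or a joint stands for the part that bears it (a point fixed in the world has none). Each returns a list of dicts, best first, with "confidence" (0 to 1); they miss things now and then, are a little off and sometimes report something else, mostly with a low value. They report only what shows in the picture. A call takes as long as a camera call.
- recognise(query, picture): "at" ([row, column] in pixels, amid what is visible of it).
- cut_out(query, picture): "pixels" (400x640 bool, what is visible of it) and "at" ([row, column] in pixels, amid what is visible of it).
- pinpoint(query, picture): "at" ([row, column] in pixels: a listed point, or the origin of a listed thing).
The state is a dict: "time": time; "qpos": joint angles; "qd": joint speeds; "joint_efforts": joint torques, N m; "ee_pos": TCP position; "tool_rot": TCP orientation; "ft_force": force on the tool from outside, world axes, zero at the start; "torque": the same for the moment, N m; "grip_width": finger opening in mm; "grasp_force": force on a finger pad.
Only numpy, scipy, OpenCV 4.12 (cv2) and the standard library are available. Lean on these libraries where they do the work, as an engineer would, in place of code of your own. Each camera call takes 0.05 s, during which the arm holds its last target. There are 200 camera calls.

TASK

Closing time: the steel bin on the counter has been wiped out and its lid thrown right back, and it should air overnight with the lid held ajar. While the lid still leans back, flip the tall stay (the one with the red knob) right up past upright to its stop, leaving the short black-knobbed stay folded; then swing the lid forward so that it comes down to rest on the tall stay. Do not knock over the parfait glass, and let go of everything at the end.

Things in the scene. Friction and masses are not known exactly. Their poses are not given: they have to be found in the camera images.
- bin: Empty open steel box fixed to the counter, 170 mm deep (x), 300 mm wide (y), walls 4 mm; side and rear walls 102 to 104 mm high; front wall (facing the robot, green stripe) cut down to a lip 74 mm high, 80 mm in front of the origin. Origin: centre of the underside; +x points to the far side (lid hinge), y to the robot's left.
- lid (a joint): Steel lid, 320 mm wide, 190 mm hinge to edge, 6 mm thick, 0.4-0.5 kg; level hinge along the bin's far rim, 110 mm above the counter, 160 mm behind the lip. Rad: 0 shut, 1.57 upright, 1.75 leaning back on its stop (start). Soft-close damper (0.4 N m s/rad): sinks slowly by its own weight, forward once past upright. Reads about 0.54 resting on the tall stay, 0.33 on the short one.
- lid_bar (a point): Middle of the lid's grip: white round bar 14 mm thick, 128 mm long, along the hinge, 34 mm clear of the lid's edge on two stubs 120 mm apart; on top, 336 mm above the counter, when the lid leans back. +x lies in the lid from bar to hinge, hinge line 230 mm away; y runs along bar and hinge, to the robot's left; z is the lid's outer normal (up when shut).
- tall_stay (a joint): Tall stay: brass bar 8 mm square with a red knob, 60 g, folded along the left or right half of the bin's lip. Pivot 87 mm above the counter, on the lip; swing axis front to back. Rad: 0 folded level, knob to the robot's right of its pivot; 1.57 upright; 1.71 on its stop, leaning 8 degrees to the robot's left, where it stays by its own weight. Short of upright it falls back.
- tall_knob (a point): Centre of the red knob: disc 20 mm in diameter, axis front to back, 24 mm between its flat ends (pinch these from above, fingers straddling the 4 mm lip wall; it turns between the fingers). Folded: 87 mm above the counter, 13 mm above the lip. x axis: swing axis, level, away from the robot. Pivot 105 mm away along +y; the knob swings up and over to the robot's left.
- short_stay (a joint): Short stay, to be left folded: the same brass bar with a black knob, 65 mm from pivot to knob centre, in the other half of the lip. Rad: 0 folded level, 1.71 up on its stop.
- parfait_centre (a point): Centre (half-way up) of a tall clear glass parfait cup, 170 mm high, 74 mm across the rim, 68 mm across the foot, standing loose on the counter left or right of the bin. z points up.

How it is judged (in metres and radians):
On the way, in this order (a step that is already met when the one before it is completed fails the run):
1. the tall stay is up on its stop while the lid still leans back (value of joint tall_stay above 1.55 rad and value of joint lid above 1.4 rad), for 0.2 s.
2. the lid has come down onto the tall stay (value of joint tall_stay above 1.55 rad and value of joint lid between 0.4 and 0.65 rad), for 0.2 s.
At the end, for the whole second after the job is handed in: The tall stay is up (joint above 1.55 rad), the lid rests still on it (joint between 0.4 and 0.65 rad, slower than 0.1 rad/s), and the short stay is folded (below 0.35 rad) (all of step 2 and velocity of joint lid between -0.1 and 0.1 rad/s and value of joint short_stay below 0.35 rad); the robot touches nothing.
It fails at once if the parfait glass is knocked over (tilted more than 30 degrees) (angle between parfait_centre's own z axis and vertical above 0.52 rad).
It also fails if it takes over 58 s, if anything falls off the work surface, if the arm or the gripper's body presses on something with over 40 N, if the wrist force passes 120 N, or if a joint passes its speed limit or range.

## Working session

There is one attempt and no reset: what is moved stays moved. The work goes in short steps, Python scripts to look and compute and a tool call to move; the robot and the scene stay as the last step left them, time stands still between calls to the robot, and variables do not carry over. Pictures are saved under pics/ and viewed, at most 10 in all, crops included, and the job is handed in when it is done.

Besides the shell and the picture viewer there is one more tool, called as name(argument=value, ...), one argument or row to a line, values as JSON. jog_arm: Moves the arm, as the interface text tells. Its arguments: {"type":"object","properties":{"increments":{"type":"string"},"claw":{"type":"number"},"force":{"type":"number"}},"required":["increments"]}

```bash
mkdir -p pics
cat > h.py <<'E'
import numpy as np, cv2
from bench import *
def ray(p,at):
    K=np.array(p["mtx"]);T=np.array(p["cam_to_world"])
    d=np.linalg.inv(K)@[at[1],at[0],1]; d=T[:3,:3]@(d*[1,-1,-1]); return T[:3,3],d/np.linalg.norm(d)
def tri(rs):
    A=np.zeros((3,3));b=np.zeros(3)
    for c,d in rs:
        M=np.eye(3)-np.outer(d,d);A+=M;b+=M@c
    return np.linalg.solve(A,b)
def onz(r,z): c,d=r; return c+d*(z-c[2])/d[2]
def proj(p,X):
    T=np.array(p["cam_to_world"]);q=T[:3,:3].T@(np.array(X)-T[:3,3]);q=q*[1,-1,-1];u=np.array(p["mtx"])@q;return u[:2]/u[2]
def save(p,n): cv2.imwrite("pics/"+n,cv2.cvtColor(p["frame"],cv2.COLOR_RGB2BGR))
E
python3 - <<'E'
from h import *
P={n:read_camera(n) for n in("side","top","wrist")}
print(P["side"].keys())
for n in P: save(P[n],n+"0.png"); print(n,np.round(P[n]["cam_to_world"],2).tolist())
for q in("bin","lid_bar","tall_knob","parfait_centre"):
    R=[]
    for n in P:
        r=pinpoint(q,P[n])
        print(q,n,[(np.round(x["at"]).tolist(),round(x["confidence"],2)) for x in r[:3]])
        if r and r[0]["confidence"]>.4: R.append(ray(P[n],r[0]["at"]))
    if len(R)>1: print(tri(R).round(1))
cv2.imwrite("pics/a.png",cv2.cvtColor(np.vstack([P["side"]["frame"],P["top"]["frame"]]),cv2.COLOR_RGB2BGR)[:, :][:800] if 0 else cv2.resize(cv2.cvtColor(np.vstack([P["side"]["frame"],P["top"]["frame"]]),cv2.COLOR_RGB2BGR),(480,600)))
s=read_state();print(s["ee_pos"],s["tool_rot"],s["time"])
E
```

```text
dict_keys(['frame', 'mtx', 'cam_to_world', 'shot'])
side [[0.72, 0.46, -0.52, -205.31], [-0.69, 0.47, -0.54, -767.52], [0.0, 0.75, 0.66, 1013.74], [0.0, 0.0, 0.0, 1.0]]
top [[-0.03, 1.0, -0.07, 439.66], [-1.0, -0.03, -0.01, -14.88], [-0.01, 0.07, 1.0, 1086.23], [0.0, 0.0, 0.0, 1.0]]
wrist [[0.28, -0.92, -0.27, 94.72], [0.96, 0.27, 0.08, 598.2], [-0.0, -0.28, 0.96, 383.47], [0.0, 0.0, 0.0, 1.0]]
bin side [([218.0, 329.0], 0.64)]
bin top [([192.0, 322.0], 0.94)]
bin wrist []
[545.  -25.8   3.5]
lid_bar side [([116.0, 365.0], 0.72)]
lid_bar top [([112.0, 329.0], 0.83)]
lid_bar wrist []
[668.2 -40.4 336.2]
tall_knob side [([235.0, 329.0], 0.61)]
tall_knob top [([223.0, 362.0], 0.72)]
tall_knob wrist []
[ 452.3 -124.1   65.4]
parfait_centre side [([138.0, 236.0], 0.61)]
parfait_centre top [([197.0, 131.0], 0.8)]
parfait_centre wrist []
[541.3 466.7  78.1]
[168.58046052 575.83698234 237.65741511] [3.14155842e+00 1.63785293e-05 2.85675733e+00] 0.75
```

View pics/a.png

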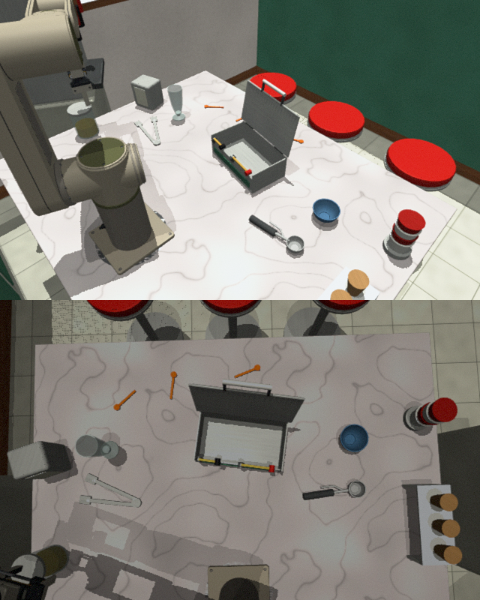

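Run:
```python
from h import *
P={n:read_camera(n) for n in("side","top")}
for q in("tall_knob","short_stay","tall_stay"):
  for n in P:
    c=cut_out(q,P[n])
    if c:
        ys,xs=np.nonzero(c[0]["pixels"]);print(q,n,round(c[0]["confidence"],2),np.round(c[0]["at"]),len(ys),ys.min(),ys.max(),xs.min(),xs.max(), onz(ray(P[n],c[0]["at"]),87).round(1))
for n,(a,b,c,d) in {"side":(205,265,290,390),"top":(200,245,255,395)}.items():
    f=P[n]["frame"].astype(int)[a:b,c:d]
    m=(f[...,0]>110)&(f[...,1]<60)&(f[...,2]<60)
    ys,xs=np.nonzero(m);at=[ys.mean()+a,xs.mean()+c];print(n,len(ys),at,onz(ray(P[n],at),87).round(1),onz(ray(P[n],at),92).round(1))
im=np.vstack([cv2.resize(P["top"]["frame"][95:245,240:410],None,fx=3,fy=2,interpolation=2)[:300],cv2.resize(P["side"]["frame"][170:270,280:450],None,fx=3,fy=3,interpolation=2)])
cv2.imwrite("pics/b.png",im[...,::-1])
```

```text
tall_knob side 0.73 [224. 326.] 155 208 234 309 335 [ 460. -101.   87.]
tall_knob top 0.71 [221. 346.] 217 218 229 319 366 [459.5 -83.7  87. ]
short_stay side 0.66 [191. 294.] 90 183 198 284 300 [490.4  75.4  87. ]
short_stay top 0.69 [211. 284.] 144 211 220 264 293 [488.6  73.4  87. ]
tall_stay side 0.48 [226. 326.] 146 209 233 311 335 [ 454.4 -104.2   87. ]
tall_stay top 0.78 [222. 351.] 215 218 230 319 366 [456.4 -95.5  87. ]
side 32 [np.float64(229.21875), np.float64(330.65625)] [ 454.  -124.3   87. ] [ 450.4 -127.8   92. ]
top 52 [np.float64(224.42307692307693), np.float64(361.86538461538464)] [ 450.  -122.3   87. ] [ 450.  -121.8   92. ]
```

View pics/b.png

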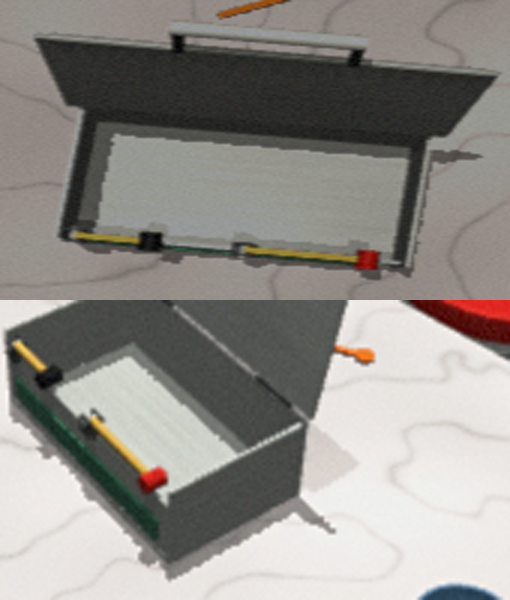

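jog_arm(
  increments="0.03 -0.03 0.05 -0.15; 0.06 -0.08 0.06 -0.3; 0.09 -0.13 0.06 -0.45; 0.12 -0.18 0.06 -0.6; 0.15 -0.22 0.06 -0.75; 0.18 -0.27 0.06 -0.9; 0.2 -0.32 0.06 -1.05; 0.22 -0.37 0.06 -1.2",
  claw=0,
  force=15,
)

```text
time: 1.95
ee_pos: [367.7, 252.1, 297.8]
tool_rot: [3.141, -0.0, 1.651]
ft_force: [0.2, 0.9, 0.7]
grip_width: 46.7
grasp_force: 0.0
```

jog_arm(
  increments="0.01 -0.05 -0.0 -0.06; 0.02 -0.1 0 -0.12; 0.03 -0.15 0 -0.18; 0.04 -0.2 -0.02 -0.25; 0.045 -0.24 -0.04 -0.25; 0.055 -0.28 -0.06 -0.25; 0.06 -0.32 -0.08 -0.25; 0.062 -0.33 -0.1 -0.25",
)

```text
time: 2.75
ee_pos: [429.1, -79.7, 197.0]
tool_rot: [3.141, 0.001, 1.403]
ft_force: [-0.9, 0.7, -0.7]
grip_width: 46.4
grasp_force: 0.0
```

jog_arm(
  increments="0 0 0 0; 0 0 0 0",
)

```text
time: 2.95
ee_pos: [428.8, -75.7, 197.8]
tool_rot: [-3.141, -0.0, 1.406]
ft_force: [-0.1, 0.5, 0.8]
grip_width: 46.7
grasp_force: 0.0
```

Run:
```python
from h import *
p=read_camera("wrist");save(p,"w1.png")
s=read_state();print(s["ee_pos"],s["tool_rot"],s["time"])
for q in("tall_knob",):
    for x in pinpoint(q,p)[:2]: print(q,x["at"],round(x["confidence"],2),onz(ray(p,x["at"]),87).round(1))
f=p["frame"].astype(int);m=(f[...,0]>110)&(f[...,1]<60)&(f[...,2]<60);ys,xs=np.nonzero(m);print(len(ys),ys.mean(),xs.mean(),ys.min(),ys.max(),xs.min(),xs.max(),onz(ray(p,[ys.mean(),xs.mean()]),90).round(1))
```

```text
[429.3812156  -75.45595311 198.63309796] [ 3.14069231e+00 -2.14436864e-04  1.40723091e+00] 3.0
tall_knob [250.0, 350.8] 0.71 [ 450.1 -124.4   87. ]
50 250.6 356.9 241 258 355 358 [ 455.5 -124.5   90. ]
```

View pics/w1.png

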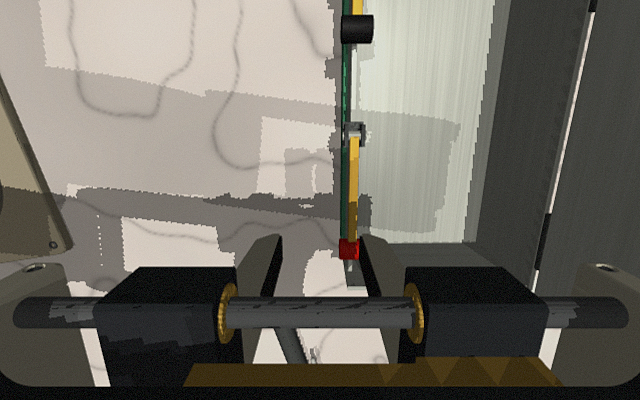

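Run:
```python
from h import *
p=read_camera("wrist")
k=onz(ray(p,[249,349.5]),87);v=onz(ray(p,[137,354.5]),87);b=onz(ray(p,[27,357.5]),87)
print(k,v,b,np.linalg.norm(k-v),[np.arctan2(-(q-k)[0],(q-k)[1]) for q in(v,b)])
```

```text
[ 450.30028436 -123.43507386   87.        ] [468.64196976 -20.88576033  87.        ] [481.87132144  61.47645876  87.        ] 104.17667266854542 [np.float64(-0.1769858047987072), np.float64(-0.1691053006541778)]
```

jog_arm(
  increments="0.01 -0.025 0 -0.007; 0.021 -0.048 0 -0.007; 0.021 -0.048 -0.04 -0.007; 0.021 -0.048 -0.08 -0.007; 0.021 -0.048 -0.105 -0.007; 0.021 -0.048 -0.11 -0.007; 0.021 -0.048 -0.11 -0.007; 0.021 -0.048 -0.11 -0.007",
)

```text
time: 3.9
ee_pos: [451.6, -124.2, 89.8]
tool_rot: [3.138, 0.001, 1.401]
ft_force: [0.5, 0.4, 1.3]
grip_width: 46.3
grasp_force: 0.0
```

jog_arm(
  increments="0 0 0 0; 0 0 0 0; 0 0 0 0; 0 0 0 0; 0 0 0 0; 0 0 0 0",
  claw=1,
  force=12,
)

```text
time: 4.5
ee_pos: [450.5, -124.2, 88.1]
tool_rot: [3.141, 0.0, 1.4]
ft_force: [-0.2, -0.0, 6.1]
grip_width: 24.2
grasp_force: 12.0
```

jog_arm(
  increments="0 0.002 0.021 0; 0.001 0.008 0.041 0; 0.003 0.018 0.059 0; 0.0055 0.031 0.075 0; 0.0085 0.0475 0.0885 0; 0.0115 0.066 0.098 0; 0.015 0.086 0.1035 0; 0.0185 0.1065 0.105 0",
)

```text
time: 5.3
ee_pos: [467.5, -17.0, 192.7]
tool_rot: [-3.139, 0.001, 1.399]
ft_force: [-4.2, -0.5, 0.0]
grip_width: 24.0
grasp_force: 12.0
```

jog_arm(
  increments="0.001 0.006 0 0; 0.002 0.012 -0.001 0; 0.002 0.013 -0.001 0; 0.002 0.013 -0.001 0",
)

```text
time: 5.7
ee_pos: [469.6, -4.0, 191.3]
tool_rot: [-3.139, 0.0, 1.4]
ft_force: [-6.1, 1.1, 4.8]
grip_width: 23.8
grasp_force: 12.0
```

Run:
```python
from h import *
p=read_camera("wrist");q=read_camera("side")
im=np.vstack([p["frame"][:250],cv2.resize(q["frame"][100:275,240:480],(640,350))[:350]]);cv2.imwrite("pics/c.png",im[...,::-1])
```

```text
(no output)
```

View pics/c.png

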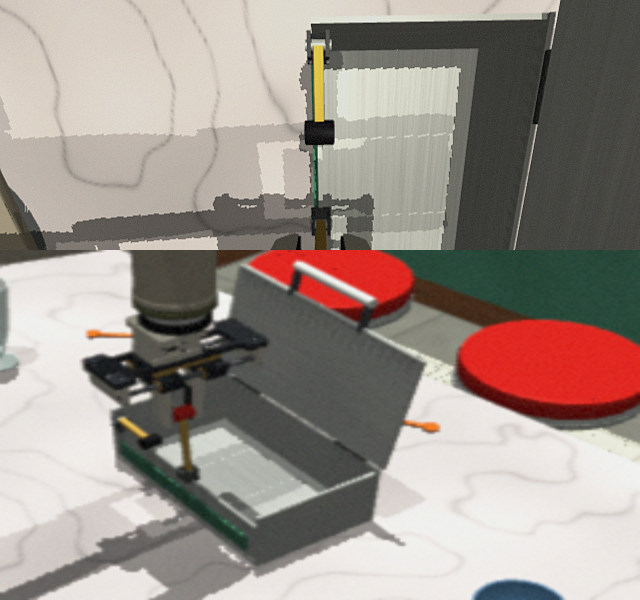

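jog_arm(
  increments="0 0 0 0; 0 0 0 0; 0 0 0 0; 0 0 0.01 0; 0 0 0.03 0; 0 0 0.07 0; 0 0 0.12 0; 0 0 0.16 0",
  claw=0,
)

```text
time: 6.6
ee_pos: [470.6, -4.6, 355.1]
tool_rot: [3.139, -0.0, 1.4]
ft_force: [0.7, 0.3, 0.8]
grip_width: 46.8
grasp_force: 0.0
```

jog_arm(
  increments="0 0 0.04 0; 0 0 0.065 0; 0.04 -0.007 0.065 0; 0.08 -0.014 0.065 0; 0.11 -0.018 0.065 0; 0.11 -0.018 0.065 0; 0.11 -0.018 0.065 0",
)

```text
time: 7.3
ee_pos: [580.6, -22.7, 416.3]
tool_rot: [-3.14, 0.0, 1.4]
ft_force: [-0.2, 0.3, -0.9]
grip_width: 46.6
grasp_force: 0.0
```

Run:
```python
from h import *
s=read_state();print(s["ee_pos"],s["qpos"],s["time"])
P={n:read_camera(n) for n in("wrist","side","top")}
R=[]
for n in P:
    x=pinpoint("lid_bar",P[n]); print(n,[(np.round(a["at"],1),round(a["confidence"],2)) for a in x[:2]])
    if x: R.append(ray(P[n],x[0]["at"])); print(onz(R[-1],336).round(1))
    x=pinpoint("tall_knob",P[n]); print([(np.round(a["at"],1),round(a["confidence"],2),onz(ray(P[n],a["at"]),191).round(1)) for a in x[:2]])
if len(R)>1: print(tri(R))
p,q=P["wrist"],P["side"]
im=np.vstack([p["frame"][:250],cv2.resize(q["frame"][100:275,240:480],(640,350))[:350]]);cv2.imwrite("pics/d.png",im[...,::-1])
```

```text
[580.55455713 -22.66747231 416.26942462] [-1.27243933e-01  8.01902167e-02  1.21974890e+00 -3.28819155e-05
  1.84314491e+00  4.39363086e-02] 7.3
wrist [(array([219.6, 428.8]), 0.79)]
[666.5 -40.7 336. ]
[(array([183.2, 230.2]), 0.55, array([465.8,  -8.8, 191. ]))]
side [(array([115.8, 363.8]), 0.92)]
[670.1 -37.4 336. ]
[(array([181.7, 309.3]), 0.42, array([471.6, -16.9, 191. ]))]
top []
[(array([217. , 314.3]), 0.61, array([468.9,  -3.6, 191. ]))]
[666.18215234 -39.99241051 338.45055523]
```

View pics/d.png

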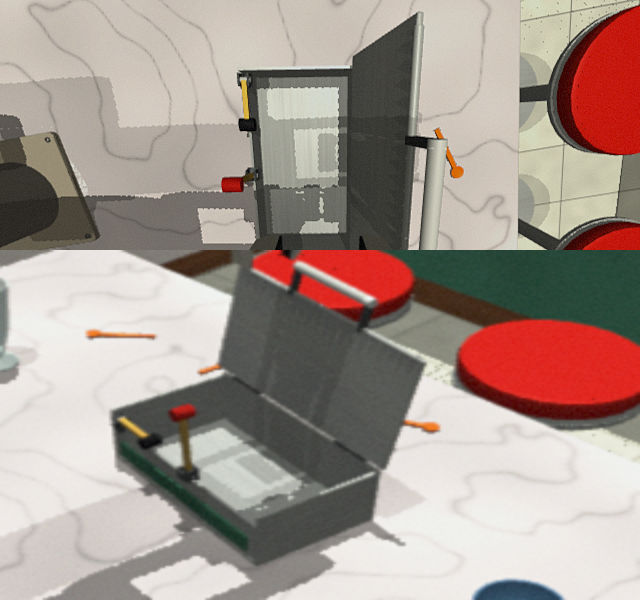

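jog_arm(
  increments="0.04 -0.008 0 0; 0.07 -0.013 0 0; 0.087 -0.017 0 0; 0.087 -0.017 -0.03 0; 0.087 -0.017 -0.06 0; 0.087 -0.017 -0.073 0; 0.087 -0.017 -0.073 0; 0.087 -0.017 -0.073 0",
)

```text
time: 8.55
ee_pos: [667.5, -39.5, 345.0]
tool_rot: [3.141, -0.0, 1.4]
ft_force: [-0.6, 0.4, 0.6]
grip_width: 46.1
grasp_force: 0.0
```

jog_arm(
  increments="-0.018 0.003 0 0; -0.036 0.006 0 0; -0.054 0.009 0 0; -0.072 0.012 0 0; -0.09 0.015 0 0; -0.108 0.018 -0.003 0; -0.12 0.02 -0.006 0; -0.12 0.02 -0.006 0",
)

```text
time: 9.35
ee_pos: [547.4, -19.4, 340.5]
tool_rot: [3.137, -0.0, 1.4]
ft_force: [0.9, -0.4, 0.6]
grip_width: 46.4
grasp_force: 0.0
```

Run:
```python
from h import *
q=read_camera("side");p=read_camera("top")
im=np.vstack([cv2.resize(p["frame"][80:260,200:460],(640,300)),cv2.resize(q["frame"][100:250,240:480],(640,300))]);cv2.imwrite("pics/e.png",im[...,::-1])
```

```text
(no output)
```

View pics/e.png

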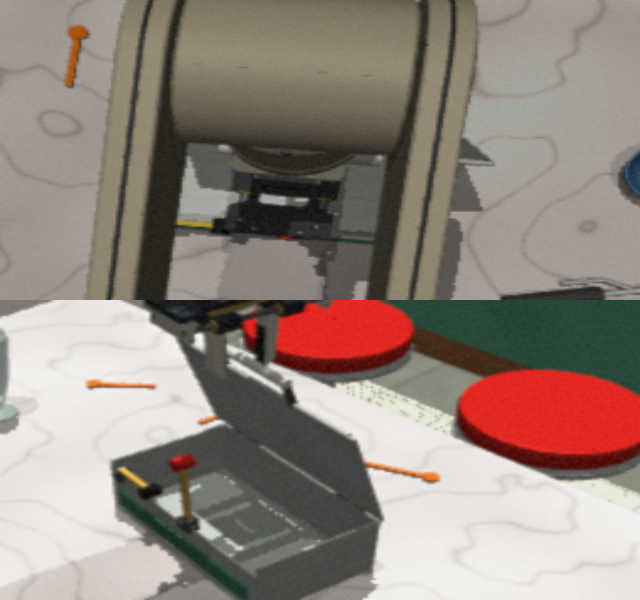

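jog_arm(
  increments="0 0 0.02 0; 0 0 0.05 0; 0 0 0.09 0; 0 0 0.12 0; 0 0 0.12 0; 0 0 0.12 0; 0 0 0.12 0; 0 0 0.12 0",
)

```text
time: 10.25
ee_pos: [547.4, -19.6, 455.8]
tool_rot: [-3.139, 0.0, 1.4]
ft_force: [-0.6, -0.4, -0.5]
grip_width: 46.7
grasp_force: 0.0
```

jog_arm(
  increments="-0.03 0 0 0; -0.06 0 0 0; -0.1 0 0.01 0; -0.1 0.04 0.01 0; -0.1 0.09 0.01 0; -0.1 0.14 0.01 0; -0.1 0.18 0.01 0; -0.1 0.2 0.01 0",
)

```text
time: 11.05
ee_pos: [446.7, 183.3, 466.3]
tool_rot: [-3.139, 0.0, 1.403]
ft_force: [0.3, -1.1, 0.1]
grip_width: 45.8
grasp_force: 0.0
```

jog_arm(
  increments="0 0 0 0; 0 0 0 0; 0 0 0 0; 0 0 0 0; 0 0 0 0; 0 0 0 0; 0 0 0 0; 0 0 0 0",
)

```text
time: 11.85
ee_pos: [447.6, 180.3, 467.6]
tool_rot: [3.141, -0.0, 1.4]
ft_force: [0.0, 1.6, -0.5]
grip_width: 46.6
grasp_force: 0.0
```

Run:
```python
from h import *
q=read_camera("side");p=read_camera("top")
R=[]
for c in(q,p):
    x=pinpoint("lid_bar",c)
    if x: R.append(ray(c,x[0]["at"])); print(x[0])
if len(R)>1: X=tri(R); print(X, np.arcsin((X[2]-110)/230))
im=np.vstack([cv2.resize(p["frame"][80:260,200:460],(640,300)),cv2.resize(q["frame"][100:250,240:480],(640,300))]);cv2.imwrite("pics/f.png",im[...,::-1])
s=read_state();print(s["time"],s["ft_force"])
```

```text
{'at': [173.6, 299.6], 'confidence': 0.85}
{'at': [231.7, 316.8], 'confidence': 0.62}
[437.70586167 -10.54354645 235.47821489] 0.5770541345618638
12.05 [ 0.43868799 -0.39031988  0.38420692]
```

View pics/f.png

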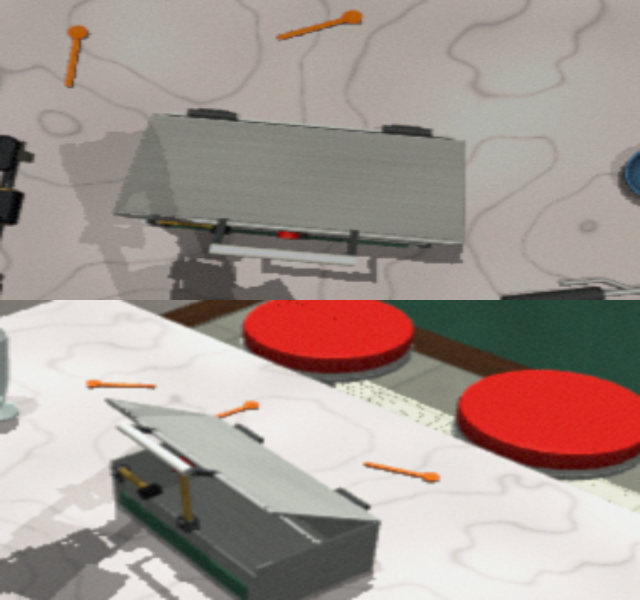

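The lid rests on the tall stay, which is still up (red knob at about (288,235), under the lid edge). The short stay is folded, and the lid angle measures about 0.55 rad.

```bash
python3 -c "
from bench import *
print(close_job())"
```

```text
the job is handed in; nothing more can be done
None
```

The job is handed in at about 12 s: the lid rests ajar on the tall stay (measured about 0.58 rad; the 0.55 I gave earlier was loose), the short stay is folded, the arm is clear, and it never went near the parfait glass.

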